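# Hang a parts caddy from an S-hook on the workshop rail

## Robot

A 7-joint arm with a two-finger parallel gripper is mounted at the origin on the work surface. World frame = base frame: x ahead of the robot, y to its left, z up, the work surface at z = 0. Lengths are in m, angles in rad, forces in N, time in s.
With the tool pointing down it reaches from about 0.425 to 0.925 m from the base axis. Payload 6.8 kg.
Tool frame: the origin (TCP) lies midway between the tips of the shut fingers; the grasp point (between the pads) lies manip.grasp_offset behind it (manip.grasp_offset is the distance from the TCP to the grasp point, in m); z points along the fingers, y is the line along which they close (so a half turn about z gives the same grasp; the last joint's range is limited). The gripper opens to 88 mm and grips with 3 to 60 N. Pads are 20 mm wide; open, the fingers measure 115 mm over their backs; the gripper's body (75 mm by 178 mm) begins 61 mm behind the grasp point.
Start: joints at [1.199, 0.477, 0.022, 1.555, -0.011, 1.109, -0.083], TCP at [0.176, -0.652, 0.223] pointing down, gripper open.
Joint ranges: [-2.96, 2.96], [-0.34, 2.1], [-1.41, 1.46], [0.24, 2.44], [-1.37, 4.51], [0.17, 1.92], [-2.96, 2.96]. Speed limits (rad/s): [2.39, 2.39, 3.14, 3.14, 3.14, 3.14, 3.14].

## Interface

Orientations are given as a unit quaternion [w, x, y, z].
In Python, from rig import monitor, camera, camera_info, ticket, manip gives the robot as it stands.
- The arm moves only by the shell command python3 -m inch 'ROWS' [FORCE]. ROWS is text: rows parted by semicolons, each of 5 numbers parted by spaces: the opening, from -1 (shut) to 1 (fully open), so that 0 is half open, then the shift along the tool's x, y, z in m, then the turn about the tool's z in rad. A call has 1 to 20 rows; each row shifts and turns the commanded pose from where the row before left it, along the tool's axes as they then stand; what a row does not reach is not made up. A row lasts 1/12 s, in which the tool goes at most 41.7 mm and 7.16 degrees, less where a joint would pass 70% of its speed; a pose out of reach is approached as far as the arm can. A call with a gripper value outside its range is refused whole. The fingers move at their own pace and stop on an object; FORCE is the grip in N (left out, the last holds). Time passes only in rows, so rows that do not move let the fingers close. It gives the time, the measured TCP pose, the force, the opening and the grip force at its end, in the units of the state.
- monitor.sense(): the state, without advancing time (a new reading comes with each control period).
- camera(name): name is "side" or "top" or "wrist"; returns the picture (480x640x3 uint8, blue, green, red); there is no depth.
- camera_info(name): a dict with "vfov" (degrees; the focal length in pixels is half the picture's height over the tangent of half this angle, whatever the lens; pixels are square), "cx", "cy" (the principal point, pixels), "position" and "attitude" of the camera in the world. Camera axes: x right, y down, z forward; pixel columns grow to the right and rows downward; lengths in m; the calibration is good to about 2 mm. A picture is of the moment at which its call begins: read the wrist's pose just before it. camera_info takes no time and is no camera call; for the wrist camera it gives the pose at the moment of the call.
- ticket.close_job(): hands the job in; it is judged then, once.
The state is a dict: "time": time; "joints": joint angles; "qd": joint speeds; "tau": joint torques, N m; "eef_pos": TCP position; "eef_rot": TCP orientation; "contact_force": force on the tool from outside, world axes, zero at the start; "ft_torque": the same for the moment, N m; "grip_width": opening from 0.0 (shut) to 1.0 (fully open); "finger_force": force on a finger pad.
Only numpy, scipy, OpenCV 4.12 (cv2) and the standard library are available. Lean on these libraries where they do the work, as an engineer would, in place of code of your own. Each camera call takes 0.05 s, during which the arm holds its last target. There are 200 camera calls.

## Task

Take the yellow S-hook off its black storage stub and hook it over the plain part of the aluminium rail, with its lower curl on the side of the rail away from the robot; then work it along the rail to the red stop so that it drops fully into the notch there. Then hang the blue caddy by its bail from the hook's lower curl and leave it hanging at rest. Work gently: do not ram or press the hook, rail and caddy hard against one another (never over 25 N), do not tip the caddy over, and leave the flux jar, steel tube, mug and wrench alone.

Things in the scene. Friction and masses are not known exactly. Their poses are not given: they have to be found in the camera images.
- rail: fixed aluminium bar, 20 mm wide (x), 40 high, 330 long (y), level, on two dark posts 16 mm thick at y = +-115 mm and a foot 90 x 310 x 12 mm. Origin on the table midway between the posts; z up, +x away from the robot, yaw within 0.15 rad. Bar's top face 200 mm up, underside 160, centred on x = 0. The top is plain at least from y = -120 to -25 mm. It does not give.
- rail_top (a point): middle of the rail's top face level, 200 mm above rail. The bar is clamped at another reach in y each time, not measured: the notch's middle is anywhere from y = -10 to +70 mm. Notch: 22 mm long (y), 8 deep, across the whole top. A red stop, 20 wide, 14 long, 10 above the top, begins at its +y end: a hook slid to +y meets the stop when wholly over the notch, and can then be lowered in.
- hook_grip (a point): grasp point of the loose yellow S-hook, which hangs upright on the stub: midway between the flat sides of its upper curl, an upside-down U open below, 34 mm wide outside (x, grasp across) and 24 inside, 16 wide (y). Point is 13 mm below the hook's top, 8 below its inner top: 192 mm above rail's origin when on the plain rail, 184 in the notch. z up, +x towards the lower curl.
- hook: the whole S-hook: steel strip 5 mm thick, 16 wide (y), 0.13 kg, lying in its xz plane. Origin: middle of the top strip's underside, 8 mm above hook_grip, same axes. Free leg at x = -17 to -12 mm reaches 34 mm below the origin, its lowest 9 mm flared out by 4. Shank at x = 12 to 17 mm runs down 53 mm to the lower curl.
- hook_curl (a point): middle of the upper face of the S-hook's lower curl floor: 29 mm in +x and 40 mm below hook_grip, same axes. A U open upwards, 24 mm wide inside (x), 16 in y, floor 5 thick, between the shank (-x) and a tip (+x) that stands 17 mm above the floor, its upper half flared out 4 mm. The hook leans up to about 0.15 rad under the caddy's load.
- caddy_bail (a point): centre of the crossbar of the caddy's stiff square bail, an arch in the caddy's yz plane: two legs 12 mm (x) by 8 (y) with outer faces at y = +-28 mm (grasp across these, 56 mm), crossbar 12 mm thick (x), 12 high, 40 long between the legs. Below the crossbar the arch is open for 45 mm down to the box's rim. z up; yaw within 0.4 rad of the world's.
- caddy: the loose blue caddy: an open steel box 60 mm (x) by 56 (y) by 55 high with tube offcuts in it, about 0.26 kg, standing on the table. Origin under its middle, 106 mm below caddy_bail, same axes.
- stub: fixed black storage stub that carries the S-hook at first: block 22 mm wide (x), 60 long (y), 40 high on a post 16 x 30 mm, foot 100 x 100 x 12 mm. Top face 160 mm above its origin (on the table under its middle); axes as the hook's. It stands at the robot's left or right, the caddy at the other side.
- flux: bystander: green jar with a white cap, 56 mm across, 85 mm high, origin under its middle; leave alone
- headtube: bystander: upright piece of steel tube, 44 mm across, 100 mm high, origin under its middle; leave alone
- mug: bystander: white mug, 76 mm across, 95 mm high, origin under its middle; leave alone
- wrench: bystander: wrench lying flat, origin under its middle; leave alone
There are look-alikes about, which are no part of the job. Leave any orange or turquoise look-alike of the caddy alone.

How it is judged:
On the way, in this order (a step that is already met when the one before it is completed fails the run):
1. the S-hook sits over the plain part of the rail, lower curl on the far side (x of hook_grip in the frame of rail between -0.008 and 0.008 m and angle between hook_grip's own z axis and vertical below 0.3 rad and angle between the x axis of hook_grip and the x axis of rail, either way round below 0.35 rad and x of hook_curl in the frame of rail above 0.01 m and z of hook_grip in the frame of rail between 0.1885 and 0.198 m and y of hook_grip in the frame of rail between -0.18 and 0.07 m and contact force between hook and rail above 0.3 N), for 0.1 s.
2. the S-hook has dropped fully into the notch beside the red stop (x of hook_grip in the frame of rail between -0.008 and 0.008 m and angle between hook_grip's own z axis and vertical below 0.3 rad and angle between the x axis of hook_grip and the x axis of rail, either way round below 0.35 rad and x of hook_curl in the frame of rail above 0.01 m and z of hook_grip in the frame of rail between 0.176 and 0.188 m and y of hook_grip in the frame of rail between -0.03 and 0.1 m and contact force between hook and rail above 0.3 N), for 0.3 s.
At the end, for the whole second after the job is handed in: S-hook at the bottom of the notch (hook_grip 176 to 188 mm above the rail's origin, within 8 mm of its centre line, lean < 0.3 rad, turned < 0.35 rad, curl on the far side); caddy hangs by its bail in the curl (within 14 mm sideways), bail > 135 mm up, lean < 0.3 rad, at rest (all of step 2 and x of caddy_bail in the frame of hook_curl between -0.015 and 0.02 m and y of caddy_bail in the frame of hook_curl between -0.014 and 0.014 m and z of caddy_bail in the frame of hook_curl between -0.004 and 0.017 m and contact force between caddy and hook above 0.8 N and angle between caddy_bail's own z axis and vertical below 0.3 rad and height (world z) of caddy_bail above 0.135 m and linear speed of caddy below 0.08 m/s and linear speed of hook below 0.05 m/s and angular speed of caddy below 0.8 rad/s); the robot touches nothing.
It fails at once if more than 25 N between the S-hook and the rail (contact force between hook and rail above 25 N).
It fails at once if more than 25 N between the caddy and the S-hook (contact force between caddy and hook above 25 N).
It fails at once if more than 25 N between the caddy and the rail (contact force between caddy and rail above 25 N).
It fails at once if the caddy tipped by more than 0.8 rad (angle between caddy_bail's own z axis and vertical above 0.8 rad).
It fails at once if a bystander (jar, tube, mug, wrench) was moved more than 25 mm (distance of any of flux, headtube, mug, wrench from where it was at the start of the episode above 0.025 m).
It also fails if it takes over 72 s, if anything falls off the work surface, if the arm or the gripper's body presses on something with over 40 N, if the wrist force passes 120 N, or if a joint passes its speed limit or range.

## Working session

There is one attempt and no reset: what is moved stays moved. The work goes in short steps, Python scripts to look and compute and a shell command to move; the robot and the scene stay as the last step left them, time stands still between calls to the robot, and variables do not carry over. Pictures are saved under pics/ and viewed, at most 10 in all, crops included, and the job is handed in when it is done.

```bash
mkdir -p pics; ls; python3 - <<'E'
from rig import monitor, camera, camera_info, ticket, manip
import cv2,numpy as np
print(monitor.sense()); print(manip.grasp_offset)
for n in ("side","top","wrist"):
    print(n,camera_info(n))
    im=camera(n); cv2.imwrite(f"pics/{n}0.png",im)
E
```

```text
pics
{'time': 0.0, 'joints': array([ 1.1988507 ,  0.47781804,  0.02235439,  1.55643414, -0.01150392,
        1.10930008, -0.0830761 ]), 'qd': array([ 1.21957547e-03,  1.18307993e-03,  7.50374019e-05, -7.51367813e-04,
       -5.33948031e-04,  6.69533685e-04, -3.35488597e-04]), 'tau': array([ 2.11419456e-04, -5.82861543e+01,  1.53467350e+00, -2.72614628e+01,
       -5.43280737e-02,  1.69647328e-02,  2.06397203e-04]), 'eef_pos': array([ 0.17585751, -0.65106781,  0.22167729]), 'eef_rot': array([-8.95812866e-04,  9.91308351e-01,  1.31555751e-01, -1.89397193e-04]), 'contact_force': array([-0.62575784, -0.63203983,  0.49779523]), 'ft_torque': array([-0.05664504, -0.02002988,  0.00616273]), 'finger_force': 0.0, 'grip_width': 0.997833965050114}
0.0187
side {'vfov': 51.73184396111611, 'cx': 328.16168223861376, 'cy': 231.84184814749096, 'position': array([0.20623094, 0.93825809, 0.71623148]), 'attitude': array([ 0.08104432, -0.15233578,  0.84688705, -0.50299896])}
top {'vfov': 57.0750459736737, 'cx': 326.6546704085336, 'cy': 234.04712280288794, 'position': array([ 0.45085614, -0.03869154,  1.25650438]), 'attitude': array([-0.03281966,  0.71396315, -0.69831794,  0.03913497])}
wrist {'vfov': 68.33052042761267, 'cx': 319.25155081616106, 'cy': 235.00192457516476, 'position': array([ 0.24577587, -0.63256588,  0.38470319]), 'attitude': array([ 0.10427456,  0.78727564, -0.60237981, -0.08038931])}
```

View pics/top0.png

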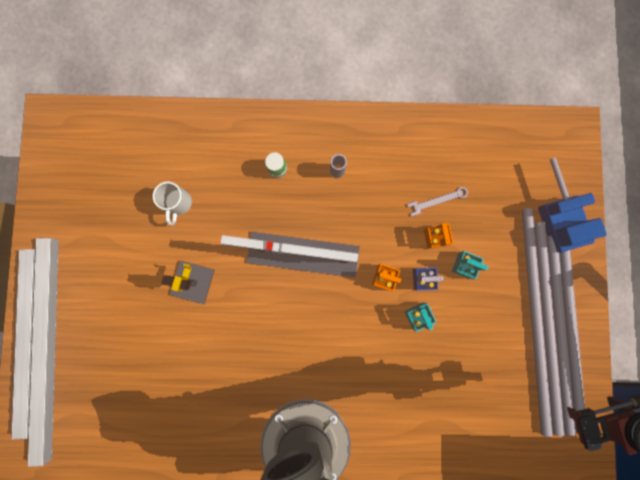

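View pics/side0.png

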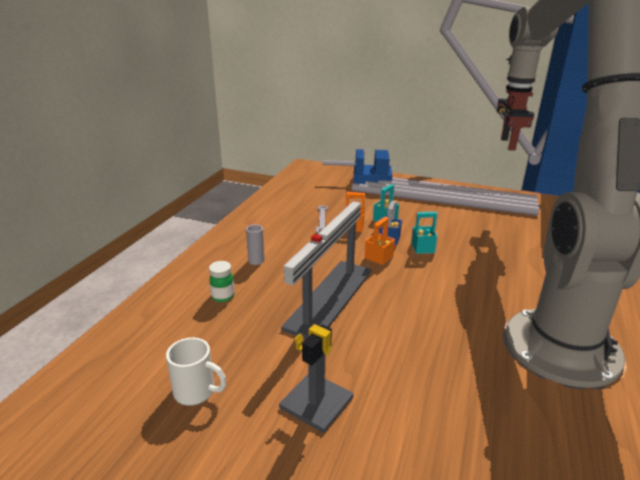

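Top view: rail from (222,240) to (357,256), red stop (270,246), hook on its stub (182,277), and blue caddy (427,279) among orange and turquoise look-alikes. Side view agrees with this. Next are helpers and rough positions.

```bash
cat > h.py <<'E'
from rig import monitor, camera, camera_info, ticket, manip
import cv2,numpy as np
from scipy.spatial.transform import Rotation as R
def rot(q): return R.from_quat(np.roll(q,-1))
def shot(n,f=None):
    ci=camera_info(n); im=camera(n)
    if f: cv2.imwrite(f"pics/{f}.png",im)
    return im,ci
def ray(ci,uv):
    uv=np.atleast_2d(np.asarray(uv,float)); f=240/np.tan(np.radians(ci["vfov"])/2)
    d=np.c_[(uv[:,0]-ci["cx"])/f,(uv[:,1]-ci["cy"])/f,np.ones(len(uv))]
    return rot(ci["attitude"]).apply(d)
def onz(ci,uv,z):
    d=ray(ci,uv); p=ci["position"]; return p+d*((z-p[2])/d[:,2])[:,None]
def pix(ci,P):
    f=240/np.tan(np.radians(ci["vfov"])/2); c=rot(ci["attitude"]).inv().apply(np.atleast_2d(P)-ci["position"])
    return c[:,:2]/c[:,2:]*f+[ci["cx"],ci["cy"]]
def mask(im,lo,hi): return cv2.inRange(cv2.cvtColor(im,cv2.COLOR_BGR2HSV),np.array(lo),np.array(hi))
def blobs(m,amin=30):
    cs,_=cv2.findContours(m,cv2.RETR_EXTERNAL,cv2.CHAIN_APPROX_NONE)
    return sorted([c for c in cs if cv2.contourArea(c)>=amin],key=cv2.contourArea,reverse=True)
def go(grasp,yaw=None):
    """tool-frame shift for grasp point to reach world grasp, tool-y heading to yaw"""
    s=monitor.sense(); r=rot(s["eef_rot"]); M=r.as_matrix()
    g=s["eef_pos"]-M[:,2]*manip.grasp_offset
    d=r.inv().apply(np.asarray(grasp)-g)
    y=np.arctan2(M[1,1],M[0,1])
    t=None
    if yaw is not None:
        t=-((yaw-y+np.pi/2)%np.pi-np.pi/2)  # tool z is down
    print("t",round(s["time"],2),"grasp",g.round(4),"tool y heading",round(y,3),"j7",round(s["joints"][6],2),"F",s["contact_force"].round(2),"w",round(s["grip_width"],3),"| shift(mm)",(d*1000).round(1),"turn",t)
    return d,t
E
python3 - <<'E'
from h import *
im,ci=cv2.imread("pics/top0.png"),camera_info("top")
print("rail ends",onz(ci,[[222,240],[357,256]],.2).round(4))
for nm,lo,hi,z in [("yellow",(22,150,120),(35,255,255),.16),("red",(0,150,120),(4,255,255),.21),("blue",(110,60,40),(130,255,255),.055)]:
    for c in blobs(mask(im,lo,hi),15)[:4]:
        r=cv2.minAreaRect(c); print(nm,cv2.contourArea(c),np.round(r[0]),np.round(r[1]),round(r[2]),onz(ci,r[0],z).round(4))
go([.4,-.35,.3],0)
E
```

```text
rail ends [[ 0.5389  0.2036  0.2   ]
 [ 0.5077 -0.1208  0.2   ]]
yellow 165.0 [181. 277.] [11. 28.] 30 [[0.4479 0.3096 0.16  ]]
red 33.5 [268. 246.] [5. 9.] 0 [[0.5274 0.0906 0.21  ]]
blue 1221.5 [576. 222.] [49. 50.] 73 [[ 0.6239 -0.7349  0.055 ]]
blue 234.0 [626. 394.] [13. 25.] 90 [[ 0.166  -0.8538  0.055 ]]
blue 29.0 [424. 271.] [ 6. 15.] 86 [[ 0.4773 -0.3137  0.055 ]]
blue 25.5 [421. 287.] [13.  6.] 27 [[ 0.4343 -0.3076  0.055 ]]
t 0.15 grasp [ 0.1759 -0.6512  0.2406] tool y heading -1.307 j7 -0.08 F [-0.08  0.38  0.01] w 1.001 | shift(mm) [ 294.9 -232.5  -59.1] turn -1.3070431525877124
```

```bash
python3 -m inch '1 .027 -.022 -.009 0;1 .027 -.022 -.009 0;1 .027 -.022 -.009 0;1 .027 -.022 -.009 0;1 .027 -.022 -.009 0;1 .027 -.022 -.009 0;1 .027 -.022 -.009 0;1 .027 -.022 -.009 0;1 .027 -.022 -.009 0;1 .027 -.022 -.009 0;1 .027 -.022 -.009 0;1 .027 -.022 -.009 0;1 0 0 0 0;1 0 0 0 0;1 0 0 0 0' && python3 - <<'E'
from h import *
im,ci=shot("wrist","w1"); print(ci["position"].round(3)); go([.42,.30,.35],0)
E
```

```text
time: 1.4
eef_pos: [0.4193, -0.3128, 0.3303]
eef_rot: [0.0, 0.991, 0.131, -0.0]
contact_force: [-0.5, 0.4, -0.5]
grip_width: 1.0
finger_force: 0.0
[ 0.489 -0.294  0.493]
t 1.45 grasp [ 0.4189 -0.3134  0.3488] tool y heading -1.309 j7 -0.82 F [0.63 0.39 0.24] w 1.002 | shift(mm) [ 159.9 -592.2   -1.2] turn -1.3089297977667966
```

View pics/w1.png

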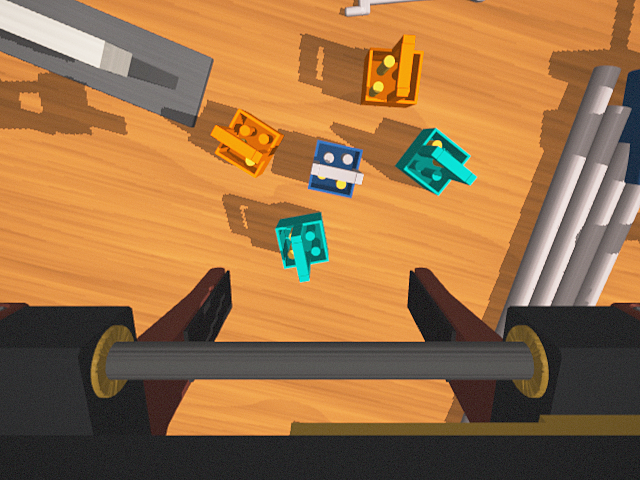

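Blue caddy at (336,172), with its white bail spanning x 312–362; the look-alikes are about 100 mm away. Next I go to the hook.

```bash
python3 -m inch '1 .015 -.036 .001 0;1 .015 -.036 .001 0;1 .015 -.036 .001 0;1 .015 -.036 .001 0;1 .015 -.036 .001 0;1 .0125 -.036 .001 0;1 .0125 -.036 .001 0;1 .0125 -.036 .001 0;1 .0125 -.036 .001 0;1 .0125 -.036 .001 0;1 .01 -.036 .001 0;1 .01 -.036 .001 0;1 .01 -.036 .001 0;1 .01 -.036 .001 0;1 .01 -.039 .001 0' && python3 -m inch '1 0 0 0 -.11;1 0 0 0 -.11;1 0 0 0 -.11;1 0 0 0 -.11;1 0 0 0 -.11;1 0 0 0 -.11;1 0 0 0 -.11;1 0 0 0 -.11;1 0 0 0 -.11;1 0 0 0 0;1 0 0 0 0' && python3 - <<'E'
from h import *
# caddy from w1? pose was static; hook now
im,ci=shot("wrist","w2"); print(ci["position"].round(3)); go([.448,.31,.152],-.4)
E
```

```text
time: 2.7
eef_pos: [0.4604, 0.26, 0.315]
eef_rot: [0.001, 0.992, 0.129, -0.0]
contact_force: [0.4, -0.8, -0.1]
grip_width: 1.001
finger_force: 0.0
time: 3.62
eef_pos: [0.4601, 0.2593, 0.3151]
eef_rot: [-0.0, 0.812, 0.584, -0.001]
contact_force: [-0.2, 0.3, 0.8]
grip_width: 1.0
finger_force: 0.0
[0.484 0.327 0.478]
t 3.67 grasp [0.46   0.2596 0.3339] tool y heading -0.323 j7 -1.14 F [0.22 0.79 0.03] w 1.004 | shift(mm) [ 44.2 -27.3 181.9] turn 0.07734630797953801
```

View pics/w2.png

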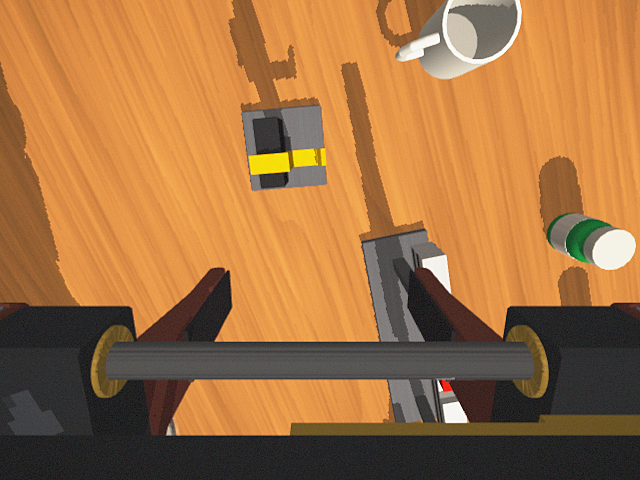

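The yellow top strip spans (248–289, 151–175), with the lower curl to the right (far side). The rail's left end is at (430,245) and its stop at (445,385).

```bash
python3 - <<'E'
from h import *
im=cv2.imread("pics/w2.png"); ci=camera_info("wrist")
m=mask(im,(22,150,100),(35,255,255)); m[:, 330:]=0
for c in blobs(m,10):
    print(cv2.contourArea(c),cv2.boundingRect(c))
# top strip: bright colour
for x in (252,260,270,280,286,291,296,305,315,323):
    col=np.where(m[:,x])[0]; 
    print(x,col.min() if len(col) else None,col.max() if len(col) else None, im[160,x])
# line fit of strip mid-edge
e=[];f=[]
for x in range(252,286):
    col=np.where(m[:,x])[0]; e.append([x,col.min()-.5]); f.append([x,col.max()+.5])
P=onz(ci,e,.165);Q=onz(ci,f,.165)
for A in (P,Q): print("heading",np.polyfit(A[:,0],A[:,1],1)[0])
row=np.where(m[163])[0]; print(row.min(),row.max())
E
```

```text
1277.5 (249, 148, 77, 26)
252 155 173 [ 10 222 246]
260 154 173 [ 10 224 246]
270 154 172 [ 10 221 245]
280 153 172 [ 10 223 246]
286 152 171 [ 10 224 246]
291 151 432 [ 10  94 126]
296 150 166 [ 10 223 246]
305 150 165 [ 10 223 246]
315 149 429 [ 10 184 234]
323 149 164 [ 10 218 246]
heading -0.24491106702362042
heading -0.2670664428788304
250 325
```

```bash
python3 - <<'E'
from h import *
im=cv2.imread("pics/w2.png"); ci=camera_info("wrist")
print(im[162,244:254].tolist(), im[162,284:294].tolist())
P=onz(ci,[[248.8,163.5],[289.5,161.8],[269,153.5],[269,172.9]],.165)
print(P.round(4), np.linalg.norm(P[1]-P[0]),np.linalg.norm(P[3]-P[2]),P[:2].mean(0),P[2:].mean(0))
go([*P[:2].mean(0)[:2],.152],-.255)
E
```

```text
[[72, 149, 230], [74, 149, 229], [69, 147, 232], [83, 136, 220], [108, 108, 114], [73, 188, 232], [0, 233, 253], [8, 222, 247], [10, 221, 246], [10, 221, 246]] [[10, 220, 246], [10, 223, 246], [10, 221, 246], [10, 228, 250], [10, 223, 255], [10, 94, 126], [10, 95, 124], [10, 95, 126], [10, 91, 121], [10, 143, 197]]
[[0.4191 0.3273 0.165 ]
 [0.4532 0.3174 0.165 ]
 [0.4388 0.3297 0.165 ]
 [0.4329 0.3142 0.165 ]] 0.035453088267780396 0.016577862977342622 [0.43615522 0.32236718 0.165     ] [0.43585565 0.32191095 0.165     ]
t 3.67 grasp [0.46   0.2596 0.3339] tool y heading -0.323 j7 -1.14 F [0.22 0.79 0.03] w 1.004 | shift(mm) [ 52.1 -42.4 181.9] turn -0.06765369202046201
```

```bash
python3 -m inch '1 .026 -.021 .03 0;1 .026 -.021 .03 0;1 0 0 .03 -.068;1 0 0 .03 0;1 0 0 0 0;1 0 0 0 0' && python3 - <<'E'
from h import *
im,ci=shot("wrist"); 
go([.436,.322,.155],-.255)
m=mask(im,(22,150,100),(35,255,255))
for c in blobs(m,30): print(cv2.contourArea(c),cv2.boundingRect(c))
cv2.imwrite("pics/w3.png",im)
E
```

```text
time: 4.17
eef_pos: [0.437, 0.3178, 0.1992]
eef_rot: [-0.0, 0.79, 0.613, -0.002]
contact_force: [0.6, 0.7, 0.4]
grip_width: 0.997
finger_force: 0.0
t 4.22 grasp [0.438  0.3187 0.2195] tool y heading -0.251 j7 -1.3 F [-0.02  0.32  0.23] w 1.003 | shift(mm) [ 2.7 -2.7 64.5] turn 0.0035301002918113333
2845.0 (285, 224, 104, 49)
```

View pics/w3.png

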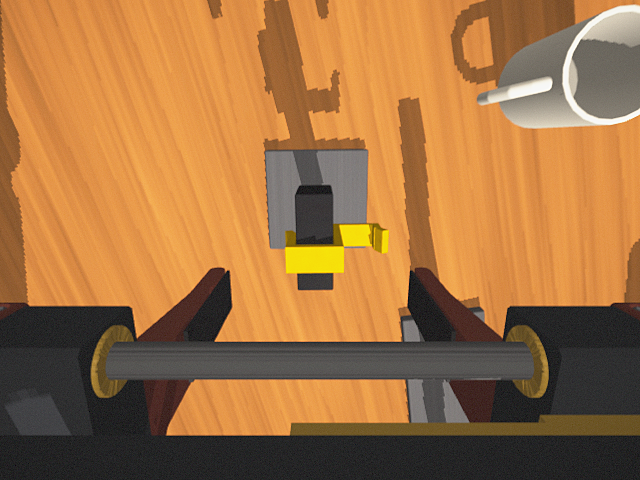

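The strip (285–344) sits square between the fingers and about 3 mm left of their centre, which matches the computed correction.

```bash
python3 -m inch '1 .0015 -.0015 .02 0;1 .0012 -.0012 .02 0;1 0 0 .015 0;1 0 0 .0095 0;1 0 0 0 0;1 0 0 0 0' && python3 -c "
from h import *
go([.436,.322,.155],-.255)" && python3 -m inch '-.4 0 0 0 0;-.4 0 0 0 0;-1 0 0 0 0;-1 0 0 0 0;-1 0 0 0 0;-1 0 0 0 0;-1 0 0 0 0' 25
```

```text
time: 4.72
eef_pos: [0.4364, 0.3224, 0.1368]
eef_rot: [0.0, 0.79, 0.613, 0.001]
contact_force: [1.2, 0.7, 0.8]
grip_width: 1.0
finger_force: 0.0
t 4.72 grasp [0.4364 0.3224 0.1555] tool y heading -0.25 j7 -1.38 F [1.23 0.69 0.81] w 1.0 | shift(mm) [-0.5 -0.3  0.5] turn 0.004781977162679141
time: 5.3
eef_pos: [0.4355, 0.322, 0.1355]
eef_rot: [0.0, 0.789, 0.614, 0.0]
contact_force: [-0.1, 0.8, -1.0]
grip_width: 0.509
finger_force: 0.0
```

```bash
python3 -m inch '-1 0 0 0 0;-1 0 0 0 0;-1 0 0 0 0;-1 0 0 0 0;-1 0 0 0 0' 25
```

```text
time: 5.72
eef_pos: [0.4354, 0.3221, 0.1355]
eef_rot: [-0.0, 0.789, 0.614, -0.0]
contact_force: [0.1, -0.0, -0.4]
grip_width: 0.387
finger_force: 24.8
```

```bash
python3 -m inch '-1 0 0 -.01 0;-1 0 0 -.03 0;-1 0 0 -.035 0;-1 0 0 -.035 0;-1 0 0 -.025 0;-1 -.032 .0172 0 0;-1 -.032 .0172 0 0;-1 -.032 .0172 0 0;-1 -.032 .0172 0 0;-1 -.032 .0172 0 0;-1 -.032 .0172 0 0;-1 -.032 .0172 0 0;-1 -.032 .0172 0 0;-1 -.032 .0172 0 0;-1 -.032 .0172 0 0;-1 0 0 0 -.077;-1 0 0 0 -.077;-1 0 0 0 0;-1 0 0 0 0' && python3 - <<'E'
from h import *
im,ci=shot("wrist","w4"); go([.52,-.03,.21],-.096)
im,ci=shot("top","t4")
# foot outline in top view
m=mask(im,(0,0,40),(179,60,110)); 
for c in blobs(m,300)[:4]: print(cv2.minAreaRect(c))
E
```

```text
time: 7.3
eef_pos: [0.5231, -0.0302, 0.2709]
eef_rot: [-0.0, 0.741, 0.672, 0.0]
contact_force: [-0.6, 0.2, -1.7]
grip_width: 0.383
finger_force: 24.8
t 7.35 grasp [ 0.5232 -0.03    0.2895] tool y heading -0.096 j7 -0.34 F [-0.31  0.2  -1.74] w 0.383 | shift(mm) [-0.3 -3.2 79.5] turn -0.0004920638368917096
((304.9907531738281, 396.13897705078125), (244.32550048828125, 134.98336791992188), 61.81380844116211)
((562.2432250976562, 317.99053955078125), (233.67706298828125, 21.91452980041504), 83.54601287841797)
((631.9993286132812, 163.974365234375), (168.3549346923828, 17.84029197692871), 88.53119659423828)
((627.0, 38.5), (77.0, 24.0), 90.0)
```

View pics/w4.png

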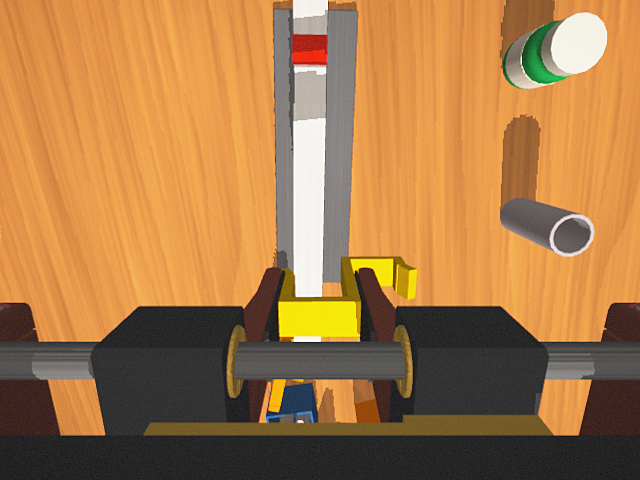

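Close view: bar top between columns 293 and 327, red stop at rows 36–65, notch at rows 67–121, foot at rows 8–282, hook strip at (279–359, 297–337).

```bash
python3 - <<'E'
from h import *
im=cv2.imread("pics/w4.png"); ci=camera_info("wrist")
hsv=cv2.cvtColor(im,cv2.COLOR_BGR2HSV)
L=[];Rr=[]
for y in range(130,250):
    w=np.where((hsv[y,250:345,1]<40)&(hsv[y,250:345,2]>190))[0]+250
    L.append([w.min()-.5,y]);Rr.append([w.max()+.5,y])
A=onz(ci,L,.2);B=onz(ci,Rr,.2)
for X in(A,B):
    p=np.polyfit(X[:,1],X[:,0],1); print("yaw",-np.arctan(-p[0])*-1*-1,p)
print("width",np.mean(B[:,0]-A[:,0]))
p=np.polyfit(np.r_[A[:,1],B[:,1]],np.r_[A[:,0],B[:,0]],1); psi=np.arctan(-p[0]);print("centre line x=",p,"psi",psi)
c=lambda y:np.polyval(p,y)
F=onz(ci,[[315,8.5],[340,282.5]],.012);print("foot ends",F.round(4))
S=onz(ci,[[310,36],[310,65]],.21);N=onz(ci,[[310,67],[310,121]],.2);print("stop",S.round(4),"notch/shade",N.round(4))
m=mask(im,(22,150,150),(35,255,255)); x=m[300:333]; 
ws=[np.where(r)[0] for r in m[303:330]]; l=np.mean([w.min()-.5 for w in ws]);
r=np.mean([w[w<370].max()+.5 for w in ws]);print("strip cols",l,r)
H=onz(ci,[[l,316],[r,316]],.3005);print("hook top",H.round(4),np.linalg.norm(H[1]-H[0]),H.mean(0))
# hook hgt: z of hook top from strip width
ux=np.array([np.cos(psi),np.sin(psi)]);uy=np.array([-np.sin(psi),np.cos(psi)])
O=np.array([c(F[:,1].mean()),F[:,1].mean()]);print("rail origin",O)
for n,q in(("stop",S),("notch",N),("foot",F),("hook",H.mean(0)[None])): print(n,((q[:,:2]-O)@np.c_[ux,uy]).round(4).tolist())
go([*(O+uy*-.06),.25],psi)
E
```

```text
yaw 0.11879099354091464 [0.11935293 0.50924618]
yaw 0.11187489018774227 [0.11234398 0.53000437]
width 0.02046523525810377
centre line x= [0.09641499 0.51981077] psi -0.09611789238982024
foot ends [[ 0.5396  0.1737  0.012 ]
 [ 0.541  -0.138   0.012 ]]
stop [[0.5313 0.0981 0.21  ]
 [0.5298 0.0831 0.21  ]] notch/shade [[0.5296 0.0838 0.2   ]
 [0.5264 0.0528 0.2   ]]
strip cols 278.31481481481484 360.05555555555554
hook top [[ 0.5073 -0.0278  0.3005]
 [ 0.5412 -0.031   0.3005]] 0.034020986537299784 [ 0.52424269 -0.02939053  0.3005    ]
rail origin [0.52152965 0.01782789]
stop [[0.002, 0.0809], [0.0019, 0.0657]]
notch [[0.0017, 0.0665], [0.0015, 0.0353]]
foot [[0.003, 0.1569], [0.0343, -0.1533]]
hook [[0.0072, -0.0467]]
t 7.4 grasp [ 0.5232 -0.0299  0.2895] tool y heading -0.096 j7 -0.34 F [ 0.72 -0.07 -1.08] w 0.387 | shift(mm) [-12.6  -6.2  39.5] turn 0.00013212227530812193
```

```bash
python3 -m inch '-1 0 -.0075 .02 .02;-1 0 0 .02 0;-1 0 0 .012 0;-1 0 0 0 0;-1 0 0 0 0;-1 0 0 0 0' && cat > rail.py <<'E'
from h import *
import sys
im,ci=shot("wrist",sys.argv[1]); s=monitor.sense()
hsv=cv2.cvtColor(im,cv2.COLOR_BGR2HSV)
L=[];Rr=[]
for y in range(int(sys.argv[2]),int(sys.argv[3])):
    w=np.where((hsv[y,250:390,1]<40)&(hsv[y,250:390,2]>190))[0]+250
    L.append([w.min()-.5,y]);Rr.append([w.max()+.5,y])
A=onz(ci,L,.2);B=onz(ci,Rr,.2)
pa=np.polyfit(A[:,1],A[:,0],1);pb=np.polyfit(B[:,1],B[:,0],1);p=(pa+pb)/2
print("slopes",pa,pb,"psi",-np.arctan(p[0]))
m=mask(im,(22,150,150),(35,255,255)); rows=np.where(m[:,320])[0]; print("strip rows",rows.min(),rows.max())
ws=[np.where(r)[0] for r in m[rows.min()+6:rows.max()-6]]
l=np.mean([w.min()-.5 for w in ws]); r=np.mean([w[w<370].max()+.5 for w in ws])
zt=s["eef_pos"][2]+.0187-.0025+.013
H=onz(ci,[[l,rows.mean()],[r,rows.mean()]],zt);h=H.mean(0)
print("strip",l,r,"width",np.linalg.norm(H[1]-H[0]),"hook",h.round(4),"hook off centre line (x mm)",1000*(h[0]-np.polyval(p,h[1]))*np.cos(np.arctan(p[0])))
go([0.5,0,.2],-np.arctan(p[0]))
E
python3 rail.py w5 110 220
```

```text
time: 7.9
eef_pos: [0.5166, -0.0294, 0.2194]
eef_rot: [0.0, 0.747, 0.665, 0.001]
contact_force: [0.1, -0.3, -1.3]
grip_width: 0.387
finger_force: 24.8Traceback (most recent call last):
  File "rail.py", line 8, in <module>
    L.append([w.min()-.5,y]);Rr.append([w.max()+.5,y])
              ~~~~~^^
    return umr_minimum(a, axis, None, out, keepdims, initial, where)
ValueError: zero-size array to reduction operation minimum which has no identity
```

View pics/w5.png

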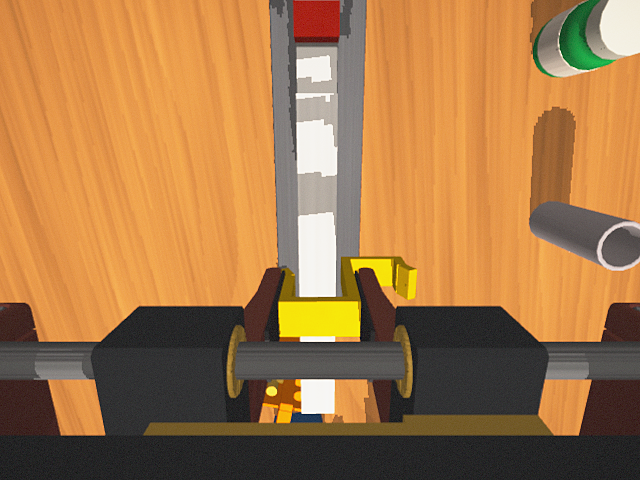

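The strip (279–360) hangs above the bar (297–337), with shadows across the bar at rows 50–120 and 170–215. I fit only the lit rows.

```bash
sed -i 's/^for y in .*/for y in [y for y in range(int(sys.argv[2]),int(sys.argv[3])) if ((hsv[y,250:390,1]<40)\&(hsv[y,250:390,2]>190)).sum()>32]:/; s/^print("slopes"/print(len(L),"slopes"/' rail.py; python3 rail.py w5b 120 262
```

```text
95 slopes [0.11656609 0.50952757] [0.10212269 0.52963844] psi -0.10891170951046981
strip rows 301 335
strip 278.54545454545456 359.90909090909093 width 0.03405069932145322 hook [ 0.5176 -0.0301  0.2488] hook off centre line (x mm) 1.348593189910052
t 8.0 grasp [ 0.5167 -0.0295  0.2383] tool y heading -0.115 j7 -0.39 F [ 0.45 -0.78 -1.13] w 0.383 | shift(mm) [ 27.4 -20.   38.3] turn -0.006164732763652259
```

```bash
python3 -m inch '-1 0 -.0013 0 -.006;-1 0 0 .005 0;-1 0 0 .005 0;-1 0 0 .005 0;-1 0 0 0 0;-1 0 0 0 0;-1 0 0 0 0' && python3 rail.py w6 20 250;
```

```text
time: 8.58
eef_pos: [0.5146, -0.0295, 0.2034]
eef_rot: [-0.0, 0.745, 0.668, -0.0]
contact_force: [0.2, -0.8, -1.5]
grip_width: 0.383
finger_force: 24.8
77 slopes [0.12360932 0.50919896] [0.0995377  0.52955278] psi -0.1111139554885691
strip rows 301 335
strip 278.40909090909093 359.95454545454544 width 0.03409229704395748 hook [ 0.5155 -0.0302  0.2327] hook off centre line (x mm) -0.4971917421251572
t 8.63 grasp [ 0.5147 -0.0295  0.2222] tool y heading -0.109 j7 -0.4 F [-0.43  0.14 -1.12] w 0.388 | shift(mm) [ 27.8 -17.8  22.2] turn 0.0021476409143368347
```

View pics/w6.png

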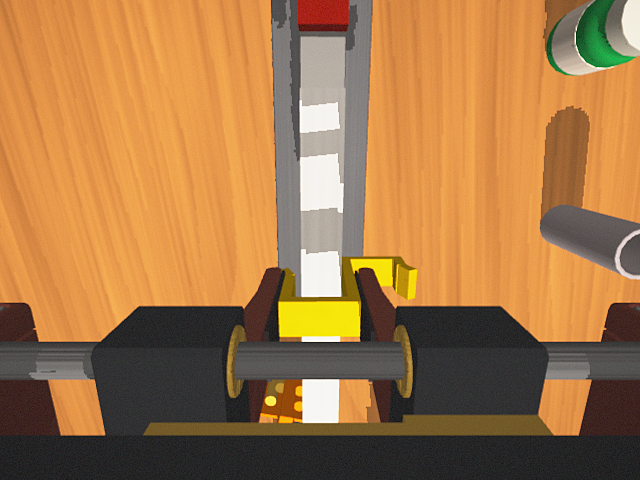

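Hook aligned within 0.5 mm, no contact force. Continuing down.

```bash
python3 -m inch '-1 0 .0003 .006 0;-1 0 0 .006 0;-1 0 0 .006 0;-1 0 0 .005 0;-1 0 0 0 0;-1 0 0 0 0;-1 0 0 0 0' && python3 -m inch '-1 0 0 .0015 0;-1 0 0 .0015 0;-1 0 0 0 0;-1 0 0 0 0'; python3 -m inch '-1 0 0 .001 0;-1 0 0 0 0'
```

```text
time: 9.22
eef_pos: [0.515, -0.0295, 0.1805]
eef_rot: [-0.0, 0.745, 0.668, 0.0]
contact_force: [-0.5, -0.4, -0.8]
grip_width: 0.384
finger_force: 24.8
time: 9.55
eef_pos: [0.5148, -0.0296, 0.1775]
eef_rot: [0.0, 0.745, 0.668, -0.0]
contact_force: [0.3, 0.5, -1.3]
grip_width: 0.387
finger_force: 24.8
time: 9.72
eef_pos: [0.5148, -0.0297, 0.1764]
eef_rot: [0.0, 0.745, 0.668, -0.0]
contact_force: [-0.7, -1.1, -1.1]
grip_width: 0.385
finger_force: 24.8
```

```bash
python3 -m inch '-1 0 0 .001 0;-1 0 0 0 0;-1 0 0 0 0';python3 -m inch '-1 0 0 .0007 0;-1 0 0 0 0;-1 0 0 0 0'
```

```text
time: 9.97
eef_pos: [0.5148, -0.0297, 0.1755]
eef_rot: [-0.0, 0.745, 0.668, -0.0]
contact_force: [0.2, -0.2, -1.2]
grip_width: 0.385
finger_force: 24.8
time: 10.22
eef_pos: [0.5149, -0.0296, 0.1754]
eef_rot: [0.0, 0.745, 0.668, -0.0]
contact_force: [-3.5, -0.1, 5.2]
grip_width: 0.388
finger_force: 24.8
```

```bash
python3 -m inch '-1 0 0 0 0;-1 0 0 -.001 0;-1 0 0 -.001 0;-1 .015 0 0 0;-1 .015 0 0 0;-1 .015 0 0 0;-1 .015 0 0 0;-1 .015 0 0 0;-1 .01 0 0 0;-1 .005 0 0 0;-1 0 0 0 0;-1 0 0 0 0' && python3 - <<'E'
from h import *
im,ci=shot("wrist","w7"); go([.52,.07,.19],-.11)
r=mask(im,(0,150,80),(6,255,255))
for c in blobs(r[:300,260:380],50)[:2]:
    x,y,w,h=cv2.boundingRect(c); print("red",x+260,y,w,h, onz(ci,[[x+260,y+h],[x+260+w,y+h]],.21).round(4))
E
```

```text
time: 11.22
eef_pos: [0.5246, 0.0593, 0.1766]
eef_rot: [0.0, 0.745, 0.668, -0.0]
contact_force: [-0.6, -0.9, -2.0]
grip_width: 0.384
finger_force: 24.8
t 11.27 grasp [0.5246 0.0588 0.1953] tool y heading -0.11 j7 -0.62 F [ 0.32 -0.16 -1.08] w 0.391 | shift(mm) [10.6 -5.8  5.3] turn 7.340295798541341e-05
red 296 222 53 40 [[0.5194 0.0858 0.21  ]
 [0.5399 0.0835 0.21  ]]
```

View pics/w7.png

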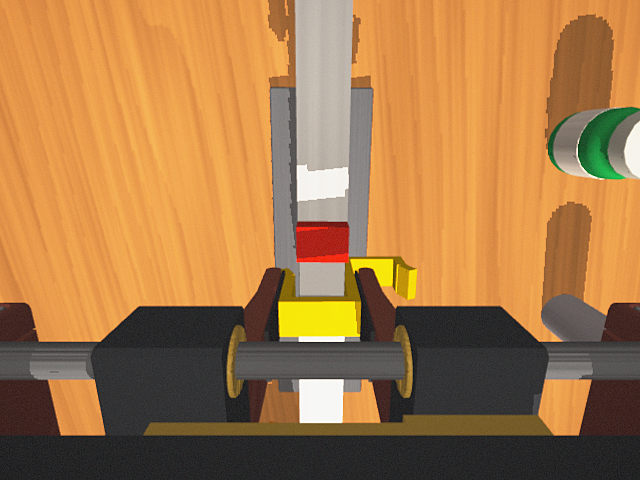

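Red stop's near face is at row 262, and the hook strip (279–360, 297–337) is about 17 mm short of it. Advancing 15.5 mm, then lowering.

```bash
python3 -m inch '-1 .008 0 0 0;-1 .005 0 0 0;-1 .0025 0 0 0;-1 0 0 0 0;-1 0 0 0 0' && python3 -m inch '-1 0 0 .0015 0;-1 0 0 .001 0;-1 0 0 0 0;-1 0 0 0 0'
```

```text
time: 11.68
eef_pos: [0.5263, 0.0754, 0.1768]
eef_rot: [0.0, 0.744, 0.668, -0.0]
contact_force: [-0.5, -0.1, -2.0]
grip_width: 0.387
finger_force: 24.8
time: 12.02
eef_pos: [0.5263, 0.075, 0.1742]
eef_rot: [-0.0, 0.745, 0.667, -0.0]
contact_force: [0.4, 0.1, -0.6]
grip_width: 0.386
finger_force: 24.8
```

Already below the plain level without contact, so it is entering the notch.

```bash
python3 -m inch '-1 0 0 .0015 0;-1 0 0 .0015 0;-1 0 0 .001 0;-1 0 0 0 0;-1 0 0 0 0' && python3 -m inch '-1 0 0 .001 0;-1 0 0 .001 0;-1 0 0 0 0;-1 0 0 0 0';  python3 -m inch '-1 0 0 .0006 0;-1 0 0 0 0;-1 0 0 0 0'
```

```text
time: 12.43
eef_pos: [0.5262, 0.0752, 0.1702]
eef_rot: [-0.0, 0.745, 0.668, -0.0]
contact_force: [0.1, -0.2, -0.9]
grip_width: 0.387
finger_force: 24.8
time: 12.77
eef_pos: [0.5263, 0.0752, 0.1682]
eef_rot: [-0.0, 0.745, 0.668, -0.0]
contact_force: [-0.7, -0.5, -1.1]
grip_width: 0.387
finger_force: 24.8
time: 13.02
eef_pos: [0.5263, 0.0753, 0.1677]
eef_rot: [0.0, 0.745, 0.668, -0.0]
contact_force: [1.0, 0.5, -0.6]
grip_width: 0.387
finger_force: 24.8
```

```bash
python3 -m inch '-1 0 0 .0006 0;-1 0 0 0 0;-1 0 0 0 0;-1 0 0 0 0;-1 0 0 0 0' && python3 -m inch '-.1 0 0 0 0;0 0 0 0 0;.1 0 0 0 0;.2 0 0 0 0;.2 0 0 0 0;.2 0 0 0 0' && python3 -m inch '.2 0 0 -.005 0;.2 0 0 -.015 0;.2 0 0 -.035 0;.2 0 0 -.04 0;.2 0 0 -.03 0;.2 0 0 0 0;.2 0 0 0 0'; python3 - <<'E'
from h import *
im,ci=shot("wrist","w8"); go([.45,-.31,.3],-1.5)
m=mask(im,(22,150,100),(35,255,255))
for c in blobs(m,60): print(cv2.contourArea(c),cv2.boundingRect(c))
# caddy bail from w1-like top picture
E
```

```text
time: 13.43
eef_pos: [0.5264, 0.0753, 0.1674]
eef_rot: [0.0, 0.745, 0.668, 0.0]
contact_force: [-1.6, -1.1, 5.6]
grip_width: 0.39
finger_force: 24.8
time: 13.93
eef_pos: [0.5263, 0.0752, 0.167]
eef_rot: [-0.0, 0.745, 0.668, -0.0]
contact_force: [-0.1, 0.5, -0.1]
grip_width: 0.603
finger_force: 0.0
time: 14.52
eef_pos: [0.5273, 0.0756, 0.2942]
eef_rot: [0.001, 0.745, 0.667, 0.002]
contact_force: [-0.3, -0.4, 0.0]
grip_width: 0.599
finger_force: 0.0
t 14.57 grasp [0.5263 0.0751 0.3111] tool y heading -0.109 j7 -0.55 F [-0.61 -0.04 -0.44] w 0.595 | shift(mm) [-391.2  -33.9   11.2] turn 1.390800120171563
1588.5 (294, 213, 82, 36)
```

View pics/w8.png

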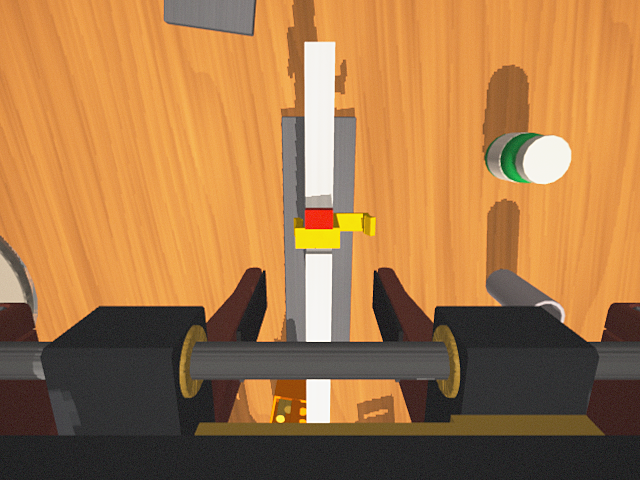

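The hook sits in the notch right beside the red stop, with its curl on the far side at (340–375, 213–236). Now the caddy.

```bash
python3 -m inch '.6 -.036 -.0067 0 0;.6 -.036 -.0067 0 0;.6 -.036 -.0067 0 0;.6 -.036 -.0067 0 0;.6 -.036 -.0067 0 0;.6 -.036 -.0067 0 0;.6 -.036 -.0067 0 0;.6 -.036 -.0067 0 0;.6 -.036 -.0067 0 0;.6 -.036 -.0067 0 0;.6 -.036 -.0067 0 0' && python3 -m inch '.6 0 0 0 .108;.6 0 0 0 .108;.6 0 0 0 .108;.6 0 0 0 .108;.6 0 0 0 .108;.6 0 0 0 .108;.6 0 0 0 .108;.6 0 0 0 .108;.6 0 0 0 .108;.6 0 0 0 .108;.6 0 0 0 .108;.6 0 0 0 .108;.6 0 0 0 .09;.6 0 0 0 0;.6 0 0 0 0' && python3 - <<'E'
from h import *
im,ci=shot("wrist","w9"); print(ci["position"])
hsv=cv2.cvtColor(im,cv2.COLOR_BGR2HSV)
b=mask(im,(105,80,30),(125,255,255)); b[300:]=0
c=blobs(b,60)
for q in c[:4]: print(cv2.contourArea(q),cv2.minAreaRect(q))
go([.45,-.31,.11],-1.5)
E
```

```text
time: 15.48
eef_pos: [0.4081, -0.3116, 0.2904]
eef_rot: [-0.001, 0.745, 0.667, -0.0]
contact_force: [-0.6, 0.7, -0.1]
grip_width: 0.804
finger_force: 0.0
time: 16.73
eef_pos: [0.4093, -0.31, 0.2907]
eef_rot: [-0.001, 0.999, 0.039, -0.001]
contact_force: [-0.4, -0.5, 1.1]
grip_width: 0.802
finger_force: 0.0
[ 0.4817403  -0.30440709  0.45347799]
1138.5 ((334.5, 144.0), (24.0, 51.0), 90.0)
621.5 ((332.50701904296875, 178.69786071777344), (49.35874938964844, 16.530414581298828), 1.3322198390960693)
t 16.78 grasp [ 0.4095 -0.3101  0.3097] tool y heading -1.492 j7 -1.03 F [-1.31 -0.04  0.3 ] w 0.801 | shift(mm) [ 40.7   3.4 199.6] turn 0.008010875034022424
```

View pics/w9.png

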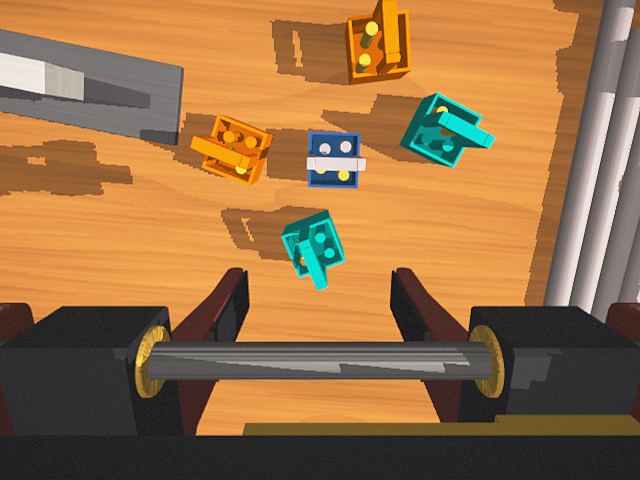

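The blue caddy is at (334,160), square to the tool, with its white bail at (306–365, 156–172). That was the 11th picture viewed, one over the limit of 10, so from here I use numbers only.

```bash
cat > bail.py <<'E'
from h import *
import sys
def bail(im,ci,z=.112):
    x0,y0,x1,y1=[int(v) for v in sys.argv[1:5]]
    sub=mask(im,(0,0,150),(179,60,255))[y0:y1,x0:x1]; q=blobs(sub,60)[0]+[x0,y0]
    r=cv2.minAreaRect(q); bp=cv2.boxPoints(r); P=onz(ci,bp,z)[:,:2]; c=onz(ci,r[0],z)[0]
    e=[P[1]-P[0],P[2]-P[1]]; L=max(e,key=np.linalg.norm); h=np.arctan2(L[1],L[0])
    print("rect",r,"centre",c.round(4),"size",[np.linalg.norm(v).round(4) for v in e],"heading",h)
    return c,h
if __name__=="__main__":
    im,ci=shot("wrist"); c,h=bail(im,ci); go([c[0],c[1],.111],h)
E
python3 bail.py 290 140 385 190
```

```text
rect ((335.3349609375, 163.92056274414062), (58.79531478881836, 15.033279418945312), 3.900493860244751) centre [ 0.4601 -0.3212  0.112 ] size [np.float64(0.014), np.float64(0.0556)] heading -1.5577873087638654
t 16.83 grasp [ 0.4096 -0.3102  0.31  ] tool y heading -1.492 j7 -1.03 F [0.31 0.38 0.02] w 0.803 | shift(mm) [ 49.7  15.1 198.9] turn 0.06536178851521335
```

```bash
python3 -m inch '.6 .012 .008 .03 .03;.6 .01 .007 .03 0;.6 0 0 .02 0;.6 0 0 0 0;.6 0 0 0 0;.6 0 0 0 0' && python3 - <<'E'
import sys; sys.argv=["",250,90,400,262]
from bail import *
im,ci=shot("wrist","w10")
c,h=bail(im,ci); go([c[0],c[1],.111],h)
b=mask(im,(105,80,30),(125,255,255)); b[280:]=0
for q in blobs(b,100)[:4]: print(cv2.contourArea(q),cv2.minAreaRect(q))
E
```

```text
time: 17.33
eef_pos: [0.4333, -0.3242, 0.2133]
eef_rot: [0.0, 1.0, 0.023, 0.001]
contact_force: [0.1, 0.8, 0.5]
grip_width: 0.8
finger_force: 0.0
rect ((317.0, 202.0), (16.0, 74.0), 90.0) centre [ 0.4601 -0.3213  0.112 ] size [np.float64(0.0555), np.float64(0.0122)] heading -1.5238637993946083
t 17.38 grasp [ 0.4335 -0.3244  0.2324] tool y heading -1.525 j7 -1.11 F [ 0.75  1.26 -0.28] w 0.8 | shift(mm) [ 26.4  -2.  121.5] turn -0.000684586822893074
1950.0 ((317.0, 174.0), (36.0, 62.0), 90.0)
647.5 ((317.5, 216.5), (13.0, 59.0), 90.0)
```

```bash
python3 -m inch '.6 .0132 -.001 .02 0;.6 .0132 -.001 .03 0;.6 0 0 .03 0;.6 0 0 .02 0;.6 0 0 .015 0;.6 0 0 .0065 0;.6 0 0 0 0;.6 0 0 0 0' && python3 -c "
from h import *
go([.4601,-.3213,.111],-1.524)"; python3 -m inch '-1 0 0 0 0;-1 0 0 0 0;-1 0 0 0 0;-1 0 0 0 0;-1 0 0 0 0;-1 0 0 0 0' 25
```

```text
time: 18.05
eef_pos: [0.46, -0.3213, 0.092]
eef_rot: [0.001, 1.0, 0.023, 0.001]
contact_force: [0.0, -0.7, 0.0]
grip_width: 0.797
finger_force: 0.0
t 18.05 grasp [ 0.4599 -0.3213  0.1107] tool y heading -1.525 j7 -1.22 F [ 0.   -0.73  0.05] w 0.797 | shift(mm) [ 0.2 -0.  -0.3] turn -0.0010792171785791727
time: 18.55
eef_pos: [0.4599, -0.3213, 0.0919]
eef_rot: [0.001, 1.0, 0.023, 0.001]
contact_force: [-1.3, 0.7, 6.8]
grip_width: 0.632
finger_force: 25.0
```

```bash
python3 -m inch '-1 0 0 -.008 0;-1 0 0 -.02 0;-1 0 0 -.03 0;-1 0 0 -.03 0;-1 0 0 -.03 0;-1 0 0 -.012 0;-1 0 0 0 0;-1 0 0 0 0' 30 && python3 - <<'E'
from h import *
s=monitor.sense(); ci=camera_info("wrist"); r=rot(s["eef_rot"])
tc=r.inv().apply(ci["position"]-s["eef_pos"]); rc=r.inv()*rot(ci["attitude"])
h=-.109; M=np.array([[-np.sin(h),np.cos(h),0],[np.cos(h),np.sin(h),0],[0,0,-1]]).T
h_x=M[:,0]; r8=R.from_matrix(M)
ci8=dict(ci); ci8["position"]=np.array([.5263,.0751,.3111-.0187])+r8.apply(tc); ci8["attitude"]=np.roll((r8*rc).as_quat(),1)
im=cv2.imread("pics/w8.png"); m=mask(im,(22,150,60),(35,255,255))[200:260,285:385]
for y in (212,218,222,226,230,240):
    w=np.where(m[y-200])[0]+285; print(y,w.min() if len(w) else None,w.max() if len(w) else None, im[y,338:378,2].tolist())
# predicted pixels of curl features
g=np.array([.5268,.0752]); ux=np.array([np.cos(.11),-np.sin(.11)]);uy=np.array([np.sin(.11),np.cos(.11)])
for nm,x,z in(("freeouter",-.017,.197),("shankouter top",.017,.197),("shank inner floor",.017,.144),("curl",.029,.144),("tip base in",.041,.144),("tip top out",.050,.161),("tip top in",.045,.161)):
    print(nm,[pix(ci8,[*(g+ux*x+uy*d),z]).round(1).tolist()[0] for d in(-.008,.008)])
go([.62,-.3,.24],-1.681)
E
```

```text
time: 19.22
eef_pos: [0.4587, -0.3207, 0.22]
eef_rot: [0.0, 1.0, 0.023, -0.0]
contact_force: [-0.7, 0.1, -4.2]
grip_width: 0.634
finger_force: 30.0
212 None None [124, 121, 121, 126, 120, 128, 128, 122, 120, 125, 125, 119, 121, 120, 114, 151, 223, 213, 208, 206, 207, 204, 203, 208, 207, 215, 220, 219, 210, 205, 222, 232, 231, 234, 228, 225, 220, 217, 219, 225]
218 294 375 [255, 248, 247, 247, 247, 247, 247, 247, 247, 247, 246, 247, 246, 246, 246, 246, 247, 247, 247, 247, 247, 248, 251, 182, 171, 129, 193, 207, 191, 197, 194, 196, 225, 250, 251, 249, 251, 244, 214, 223]
222 294 375 [224, 255, 248, 247, 247, 247, 247, 247, 247, 247, 247, 246, 247, 246, 247, 247, 246, 247, 247, 247, 247, 248, 251, 232, 168, 143, 225, 194, 194, 194, 188, 193, 229, 249, 246, 246, 246, 238, 212, 222]
226 294 374 [121, 218, 252, 248, 247, 247, 247, 247, 247, 247, 247, 247, 247, 247, 247, 247, 247, 247, 247, 247, 247, 247, 250, 252, 158, 125, 220, 192, 190, 191, 189, 197, 237, 249, 246, 246, 247, 233, 216, 220]
230 294 374 [248, 249, 250, 251, 252, 252, 251, 252, 253, 253, 253, 253, 252, 251, 250, 249, 247, 247, 247, 247, 247, 247, 248, 250, 236, 147, 230, 188, 192, 193, 189, 202, 239, 249, 246, 246, 247, 233, 215, 219]
240 295 339 [250, 255, 167, 134, 141, 145, 139, 141, 138, 142, 140, 144, 134, 133, 190, 251, 244, 239, 239, 240, 237, 235, 234, 232, 229, 235, 236, 236, 235, 237, 231, 231, 228, 228, 230, 232, 228, 226, 220, 215]
freeouter [[297.6, 248.1], [297.3, 227.8]]
shankouter top [[342.1, 248.2], [342.5, 227.8]]
shank inner floor [[338.5, 230.9], [338.7, 213.6]]
curl [[351.7, 230.9], [352.1, 213.6]]
tip base in [[364.9, 230.9], [365.5, 213.6]]
tip top out [[377.7, 235.8], [378.6, 217.7]]
tip top in [[372.0, 235.8], [372.7, 217.7]]
t 19.22 grasp [ 0.4587 -0.3207  0.2387] tool y heading -1.525 j7 -1.15 F [-0.75  0.15 -4.15] w 0.634 | shift(mm) [162.1 -13.3  -1.3] turn 0.15584790099793167
```

```bash
python3 -m inch '-1 .02 -.002 0 0;-1 .035 -.003 0 0;-1 .035 -.003 0 0;-1 .035 -.003 0 0;-1 .025 -.002 0 0;-1 .012 0 0 0;-1 0 0 0 .052;-1 0 0 0 .052;-1 0 0 0 .052;-1 0 0 0 0;-1 0 0 0 0' && python3 - <<'E'
from h import *
ci=camera_info("top"); print("flux,tube",onz(ci,[[275,163],[339,161]],.09).round(3))
go([.62,.065,.239],-1.681)
E
```

```text
time: 20.13
eef_pos: [0.6193, -0.2999, 0.2179]
eef_rot: [-0.001, 0.999, -0.054, -0.002]
contact_force: [1.0, -0.2, -3.5]
grip_width: 0.637
finger_force: 30.0
flux,tube [[ 0.76   0.096  0.09 ]
 [ 0.769 -0.077  0.09 ]]
t 20.13 grasp [ 0.6193 -0.3     0.2366] tool y heading -1.679 j7 -1.46 F [ 1.05 -0.2  -3.48] w 0.637 | shift(mm) [ -38.9 -362.9   -1.9] turn 0.0017263596405099335
```

```bash
python3 -m inch '-1 -.002 -.015 0 0;-1 -.003 -.03 0 0;-1 -.003 -.03 0 0;-1 -.003 -.03 0 0;-1 -.003 -.03 0 0;-1 -.003 -.03 0 0;-1 -.003 -.03 0 0;-1 -.003 -.03 0 0;-1 -.003 -.03 0 0;-1 -.003 -.03 0 0;-1 -.003 -.03 0 0;-1 -.003 -.025 0 0;-1 -.002 -.015 0 0;-1 -.001 -.008 0 0;-1 0 0 0 0;-1 0 0 0 0;-1 0 0 0 0' && python3 - <<'E'
from h import *
im,ci=shot("wrist","w11")
go([.5543,.072,.18],-1.681)
# check hook pose again from side + top cameras (yellow)
for n in("top","side"):
    im,ci=shot(n,n+"11"); m=mask(im,(22,150,80),(35,255,255))
    g=np.array([.5255,.0752]); ux=np.array([np.cos(.11),-np.sin(.11)]);uy=np.array([np.sin(.11),np.cos(.11)])
    pr=[pix(ci,[*(g+ux*x+uy*d),z])[0] for x,z in((-.017,.197),(.017,.197),(.041,.144),(.05,.161)) for d in(-.008,.008)]
    print(n,np.round(pr,1).tolist())
    for q in blobs(m,8): 
        b=cv2.boundingRect(q)
        if np.hypot(b[0]-pr[0][0],b[1]-pr[0][1])<60: print(b,cv2.contourArea(q))
E
```

```text
time: 21.55
eef_pos: [0.6225, 0.0627, 0.2203]
eef_rot: [0.001, 0.998, -0.056, -0.0]
contact_force: [0.3, 0.2, -2.2]
grip_width: 0.635
finger_force: 30.0
t 21.6 grasp [0.6226 0.0625 0.2391] tool y heading -1.684 j7 -2.05 F [ 0.57 -0.58 -1.77] w 0.637 | shift(mm) [-68.9  -1.8  59.1] turn -0.0025054251152194507
top [[277.8, 254.3], [271.2, 253.4], [279.8, 240.3], [273.2, 239.4], [283.2, 232.8], [276.9, 231.9], [283.1, 228.5], [276.7, 227.7]]
side [[329.7, 237.9], [326.4, 241.2], [315.6, 234.3], [312.1, 237.5], [305.9, 252.7], [302.5, 256.0], [302.3, 245.1], [298.8, 248.4]]
(323, 238, 6, 18) 58.5
```

```bash
python3 -m inch '-1 0 -.0018 .015 0;-1 0 0 .02 0;-1 0 0 .015 0;-1 0 0 .009 0;-1 0 0 0 0;-1 0 0 0 0' && python3 -m inch '-1 -.015 0 0 0;-1 -.015 0 0 0;-1 -.01 0 0 0;-1 -.005 0 0 0;-1 0 0 0 0;-1 0 0 0 0' && python3 - <<'E'
from h import *
go([.5543,.072,.18],-1.681)
im,ci=shot("side","s12"); m=mask(im,(20,120,60),(36,255,255))
for q in blobs(m[200:290,260:360],3): print((cv2.boundingRect(q)),cv2.contourArea(q))
E
```

```text
time: 22.2
eef_pos: [0.6228, 0.0659, 0.1616]
eef_rot: [0.0, 0.998, -0.055, -0.0]
contact_force: [0.7, 0.4, -2.9]
grip_width: 0.635
finger_force: 30.0
time: 22.7
eef_pos: [0.5788, 0.0712, 0.1623]
eef_rot: [-0.0, 0.998, -0.055, 0.001]
contact_force: [-0.2, 0.1, -2.1]
grip_width: 0.631
finger_force: 30.0
t 22.7 grasp [0.5787 0.0712 0.181 ] tool y heading -1.681 j7 -2.1 F [-0.16  0.07 -2.1 ] w 0.631 | shift(mm) [-24.4   1.9   1. ] turn -0.00016934088552988946
(62, 37, 8, 20) 87.0
```

```bash
python3 -m inch '-1 -.007 .001 0 0;-1 -.007 .001 0 0;-1 -.006 0 0 0;-1 -.004 0 0 0;-1 0 0 0 0;-1 0 0 0 0' && python3 -m inch '-1 0 0 .004 0;-1 0 0 .004 0;-1 0 0 .003 0;-1 0 0 0 0;-1 0 0 0 0' && python3 - <<'E'
from h import *
go([.5543,.072,.155],-1.681)
E
```

```text
time: 23.25
eef_pos: [0.5538, 0.072, 0.1617]
eef_rot: [0.0, 0.998, -0.055, 0.0]
contact_force: [-0.1, -0.9, -2.7]
grip_width: 0.629
finger_force: 30.0
time: 23.67
eef_pos: [0.5538, 0.0719, 0.1501]
eef_rot: [0.0, 0.998, -0.055, -0.0]
contact_force: [0.3, -0.2, -2.0]
grip_width: 0.631
finger_force: 30.0
t 23.67 grasp [0.5538 0.0719 0.1688] tool y heading -1.681 j7 -2.12 F [ 0.32 -0.16 -2.01] w 0.631 | shift(mm) [ 0.5 -0.1 13.8] turn 1.2969568998766334e-06
```

```bash
python3 -m inch '-1 0 0 .004 0;-1 0 0 .003 0;-1 0 0 .003 0;-1 0 0 0 0;-1 0 0 0 0' && python3 -m inch '-1 0 0 .0015 0;-1 0 0 .001 0;-1 0 0 0 0;-1 0 0 0 0' && python3 -m inch '-1 0 0 .001 0;-1 0 0 0 0;-1 0 0 0 0'
```

```text
time: 24.08
eef_pos: [0.5538, 0.0719, 0.1403]
eef_rot: [0.0, 0.998, -0.055, -0.0]
contact_force: [-0.1, 0.2, -3.5]
grip_width: 0.637
finger_force: 30.0
time: 24.42
eef_pos: [0.5539, 0.072, 0.1381]
eef_rot: [0.0, 0.998, -0.055, 0.0]
contact_force: [-0.2, 0.3, -2.9]
grip_width: 0.635
finger_force: 30.0
time: 24.67
eef_pos: [0.5539, 0.0719, 0.1371]
eef_rot: [0.0, 0.998, -0.055, -0.0]
contact_force: [-0.0, 0.2, -2.7]
grip_width: 0.631
finger_force: 30.0
```

```bash
python3 -m inch '-1 0 0 .0008 0;-1 0 0 0 0;-1 0 0 0 0' && python3 -m inch '-1 0 0 .0007 0;-1 0 0 0 0;-1 0 0 0 0'&& python3 -m inch '-1 0 0 .0006 0;-1 0 0 0 0;-1 0 0 0 0'
```

```text
time: 24.92
eef_pos: [0.5539, 0.0719, 0.1363]
eef_rot: [0.0, 0.998, -0.055, -0.0]
contact_force: [-0.5, -0.5, -3.2]
grip_width: 0.636
finger_force: 30.0
time: 25.17
eef_pos: [0.5539, 0.0721, 0.1358]
eef_rot: [-0.0, 0.998, -0.055, 0.0]
contact_force: [-1.5, -0.1, 0.5]
grip_width: 0.638
finger_force: 30.0
time: 25.42
eef_pos: [0.5539, 0.0722, 0.1357]
eef_rot: [0.0, 0.998, -0.055, 0.0]
contact_force: [-4.0, -0.9, 6.6]
grip_width: 0.636
finger_force: 30.0
```

```bash
python3 -m inch '-1 0 0 -.0007 0;-1 0 0 0 0;-1 0 0 0 0' 8 && python3 -m inch '.29 0 0 0 0;.32 0 0 0 0;.36 0 0 0 0;.42 0 0 0 0;.5 0 0 0 0;.6 0 0 0 0;.6 0 0 0 0;.6 0 0 0 0;.6 0 0 0 0;.6 0 0 0 0'; python3 - <<'E'
from h import *
im,ci=shot("side","s13")
E
```

```text
time: 25.67
eef_pos: [0.554, 0.0721, 0.1357]
eef_rot: [-0.0, 0.998, -0.055, 0.0]
contact_force: [-1.0, 0.6, 0.0]
grip_width: 0.635
finger_force: 8.0
time: 26.5
eef_pos: [0.5539, 0.072, 0.1357]
eef_rot: [0.0, 0.998, -0.055, 0.0]
contact_force: [-0.1, 0.1, -1.2]
grip_width: 0.799
finger_force: 0.0
```

```bash
python3 -m inch '.7 0 0 0 0;.7 0 0 0 0;.7 0 0 -.005 0;.7 0 0 -.01 0;.7 0 0 -.015 0;.7 0 0 -.03 0;.7 0 0 -.03 0;.7 0 0 -.03 0;.7 -.03 0 -.02 0;.7 -.03 0 0 0;.7 -.03 0 0 0;.7 -.03 0 0 0;.7 0 0 0 0;.7 0 0 0 0' && python3 - <<'E'
from h import *
im,ci=shot("wrist","w14"); go([.5,0,.3],-1.681)
h=mask(im,(0,0,150),(179,60,255)); b=mask(im,(105,80,30),(125,255,255)); y=mask(im,(22,150,60),(35,255,255))
g=np.array([.5255,.0752]); ux=np.array([np.cos(.11),-np.sin(.11)]);uy=np.array([np.sin(.11),np.cos(.11)])
print("pred bail ends",[pix(ci,[*(g+ux*.029+uy*d),.156])[0].round(0).tolist() for d in(-.028,0,.028)],"box rim corners",[pix(ci,[*(g+ux*(.029+a)+uy*d),.099])[0].round(0).tolist() for a in(-.03,.03) for d in(-.028,.028)])
for n,m in(("blue",b),("yellow",y),("white",h)): print(n,[(cv2.boundingRect(q),cv2.contourArea(q)) for q in blobs(m[:300],80)[:7]])
E
```

```text
time: 27.72
eef_pos: [0.4341, 0.0853, 0.277]
eef_rot: [0.0, 0.999, -0.055, 0.001]
contact_force: [0.5, -0.8, -0.1]
grip_width: 0.852
finger_force: 0.0
t 27.77 grasp [0.4351 0.0852 0.2955] tool y heading -1.681 j7 -2.05 F [-1.13 -0.    0.63] w 0.846 | shift(mm) [73.9 77.6 -4.3] turn 0.00021134174013837104
pred bail ends [[357.0, 72.0], [320.0, 72.0], [282.0, 72.0]] box rim corners [[350.0, 119.0], [289.0, 119.0], [352.0, 47.0], [288.0, 47.0]]
blue [((289, 52, 21, 13), 211.0), ((331, 52, 21, 13), 186.5)]
yellow [((308, 76, 25, 64), 1479.5), ((310, 38, 22, 27), 524.5)]
white [((333, 85, 298, 36), 9736.5), ((107, 85, 174, 35), 5646.5), ((0, 0, 64, 54), 2595.0), ((283, 64, 75, 19), 1001.5), ((0, 53, 34, 34), 496.0)]
```

Numerically the bail sits where predicted: seen at (320,73), predicted (320,72). I'll check that it is at rest.

```bash
python3 -m inch '.7 0 0 0 0;.7 0 0 0 0;.7 0 0 0 0;.7 0 0 0 0;.7 0 0 0 0;.7 0 0 0 0;.7 0 0 0 0;.7 0 0 0 0;.7 0 0 0 0;.7 0 0 0 0;.7 0 0 0 0;.7 0 0 0 0;.7 0 0 0 0;.7 0 0 0 0;.7 0 0 0 0;.7 0 0 0 0;.7 0 0 0 0;.7 0 0 0 0' && python3 - <<'E'
from h import *
for k in range(3):
    im,ci=shot("wrist")
    for n,m in(("blue",mask(im,(105,80,30),(125,255,255))),("white",mask(im,(0,0,150),(179,60,255))),("yellow",mask(im,(22,150,60),(35,255,255)))): print(n,[cv2.boundingRect(q) for q in blobs(m[:300,270:370],80)[:4]],end=" ")
    print()
E
```

```text
time: 29.27
eef_pos: [0.4346, 0.0852, 0.2757]
eef_rot: [-0.0, 0.998, -0.055, -0.0]
contact_force: [0.6, -0.1, 0.2]
grip_width: 0.852
finger_force: 0.0
blue [(18, 53, 22, 13), (61, 53, 21, 13)] white [(63, 86, 37, 35), (12, 65, 76, 19), (0, 86, 11, 34)] yellow [(38, 76, 25, 65), (39, 39, 23, 26)] 
blue [(18, 53, 22, 13), (61, 53, 21, 13)] white [(63, 86, 37, 35), (12, 65, 76, 19), (0, 86, 11, 34)] yellow [(38, 76, 25, 65), (39, 39, 23, 26)] 
blue [(18, 53, 22, 13), (61, 53, 21, 13)] white [(63, 86, 37, 35), (12, 65, 76, 19), (0, 86, 11, 34)] yellow [(37, 76, 26, 65), (39, 39, 23, 26)]
```

```bash
python3 -c "
from rig import ticket; print(ticket.close_job())"
```

```text
the job is handed in; nothing more can be done
None
```

The job is handed in at about 29 s: the hook was placed in the notch beside the red stop and the caddy hangs still from its curl, as checked in the camera images, though no pass/fail result came back and I viewed 11 pictures, one over the limit of 10.

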